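# Fetch the seasoning shaker from the sliding-door spice case

## Robot

A 6-joint arm with a two-finger parallel gripper is mounted at the origin on a cart in front of the work surface, level with it; the furniture and walls round the work are solid. World frame = base frame: x ahead of the robot, y to its left, z up, the work surface at z = 0. Lengths are in m, angles in degrees, forces in N, time in s.
With the tool pointing down it reaches from about 0.3 to 0.75 m from the base axis. Payload 8.5 kg.
Tool frame: the origin (TCP) lies between the finger pads; the fingertips stand 8 mm ahead of it and the grasp point (between the pads) lies 11 mm behind it; y points along the fingers, z is the direction in which the jaws open and shut, and the axes are right-handed (so a half turn about y gives the same grasp; the last joint's range is limited). The gripper opens to 85 mm and grips with 20 to 120 N. Pads are 22 mm wide; open, the fingers measure 114 mm over their backs; the gripper's body (76 mm by 85 mm) begins 54 mm behind the grasp point. The pads swing forward as they close: fully open they stand 13 mm farther back than shut.
Start: joints at [-79.888, 21.807, 74.336, -0, 83.858, -12.336], TCP at [0.21, -0.508, 0.239] pointing down, gripper open.
Joint ranges: [-178.18, 178.18], [-50.72, 133.34], [12.68, 142.11], [-81.47, 261.47], [9.98, 163.14], [-165.26, 165.26]. Speed limits (degrees/s): [136.94, 136.94, 180, 180, 180, 180].

## Interface

Orientations are given as a 3x3 rotation matrix whose columns are the frame's x, y, z axes.
In Python, from rig import env, get_image gives the robot as it stands.
- The arm moves only by the tool move_arm, never from a script. Its argument "targets" is one flat list of numbers, 6 for each row, row after row: the shift along the tool's x, y, z in mm, then the turn, a rotation vector about the tool's x, y, z in rad. A call has exactly 5 rows; each row shifts and turns the commanded pose from where the row before left it, along the tool's axes as they then stand; what a row does not reach is not made up. A row lasts 1/8 s, in which the tool goes at most 62.5 mm and 10.7 degrees, less where a joint would pass 70% of its speed; a pose out of reach is approached as far as the arm can. A call is refused whole if a number of a shift passes 62.5 or a number of a turn 0.188, either way. A call with a gripper value outside its range is refused whole. "hand" is the opening, from -1 (shut) to 1 (fully open), so that 0 is half open, set as the call begins (left out, the last holds). The fingers move at their own pace and stop on an object; "squeeze" is the grip in N (left out, the last holds). Time passes only in rows, so rows that do not move let the fingers close, or fill a call up. It gives the time, the measured TCP pose, the force and the opening at its end, in the units of the state.
- env.observe(): the state, without advancing time (a new reading comes with each control period).
- get_image(name): name is "scene" or "top" or "wrist"; returns a dict with "pixels" (480x640x3 uint8, red, green, blue), "z_map" (480x640 float32, m along the optical axis (not along the pixel's ray), 0 where there is no reading), "intrinsics" (3x3 intrinsics, pixels), "R" (3x3) and "t" (3): a world point X has camera coordinates R X + t; the wrist camera has in their place "mount" (4x4, takes a point from camera to tool coordinates, whose origin is the TCP and whose axes are the tool frame's). Camera axes: x right, y down, z forward; pixel columns grow to the right and rows downward; lengths in m; the calibration is good to about 2 mm. A picture is of the moment at which its call begins: read the wrist's pose just before it.
- env.close_job(): hands the job in, once; it reports no verdict.
The state is a dict: "time_s": time; "q": joint angles; "qvel": joint speeds; "joint_efforts": joint torques, N m; "position": TCP position; "tool_rot": TCP orientation; "ft_force": force on the tool from outside, world axes, zero at the start; "wrist_torque": the same for the moment, N m; "grip_width": finger opening in m.
Only numpy, scipy, OpenCV 4.12 (cv2) and the standard library are available. Lean on these libraries where they do the work, as an engineer would, in place of code of your own. Each camera call takes 0.05 s, during which the arm holds its last target.

## Task

Get the orange-capped seasoning shaker ready for the cook: slide aside the clear door of the spice case that covers it, lift the shaker out and stand it upright in the wooden tray. Turn its cap until the window lies fully over the big pour hole, and leave both doors of the case fully shut again. Keep the shaker upright and leave the other things where they are.

Things in the scene. Friction and masses are not known exactly. Their poses are not given: they have to be found in the camera images.
- spice_case: low green spice case on the range's cover board, 324 mm wide (y), 176 deep (x), with a left and a right compartment; origin under its centre, x to its back, y left. Inner floor 12 mm up. Its top, closed by two clear sliding doors 160 wide, slopes up at 14 degrees: side walls 126 mm high in front, 167 at the back. The shaker stands 34 mm in front of the centre, 89 mm left or right of it (varies)
- door_left (a joint): left door, in the upper track, m: 0 = shut over the left compartment, grows to 0.126 as it slides right (-y of the case) over the right door; then the case is open from y = 26 mm to its left wall at y = 152 mm. Takes 1 to 3 N, stays where left, stops at both ends
- door_left_pull (a point): grip point on the left door's dark wooden pull, an upright block at the left end of the door (x = 38, y = 142 mm of the case when shut), 12 mm wide along y, 44 mm long along x. The point is 12 mm below the block's top, and 24 mm of the block is free below the point; it moves with the door. The block and doors follow the slope
- door_right (a joint): right door, in the lower track, m: 0 = shut over the right compartment, grows to 0.126 as it slides left (+y of the case) under the left door; then the case is open from y = -26 mm to its right wall at y = -152 mm. Takes 1 to 3 N, stays where left, stops at both ends
- door_right_pull (a point): grip point on the right door's dark wooden pull, at the right end of the door (x = 38, y = -142 mm when shut): the same block and top height, 12 mm wide along y, the point 12 mm below its top. Fully open, it stops 2 mm short of the left door's edge, 24 mm above the left door's top
- shaker_center (a point): centre of the seasoning shaker, on its axis, 50 mm above its base: white round body 62 mm across with a green band, its shoulder up to 76 mm, and on it an orange turning cap 50 mm across, from 76 to 100 mm above the base; 0.35 kg. z is its axis, up; x is where the cap's window lies at cap angle 0. It may be lifted by the cap
- shaker_cap (a joint): turn of the orange cap, rad, positive counterclockwise seen from above, -1.6 to 1.6; light friction (0.015 N m, less than the foot has on the tray), stays put. Its one window shows at 0 a blank plate, at -1.2 fine sprinkling holes, at +1.2 the whole big black pour hole. A black bar on the white shoulder and down the side marks the pour hole, three small dots the sprinkling holes
- tray: wooden cook's tray, 200 mm long (x), 120 mm wide (y), rim 16 mm high and 6 mm thick, floor 6 mm up, small dark handles at both ends; origin under its centre. The salt shaker stands on it near its -x end, the rest is free. A big fixed enamel pot, 240 mm high, stands beyond it at the back; board, case, tray and pot are fixed. A tall hutch left of the range bars wide swings
- salt_shaker: small clear salt shaker, 44 mm across, 90 mm high, on the tray, 66 mm from its centre toward -x; leave alone. Origin under its base
- white_jar: white screw jar, 60 mm across, 90 mm high, in the front middle of the compartment that does not hold the shaker; leave alone. Origin under its base
- jar_red: spice jar with red cap, 40 mm across, 106 mm high, at the back of the left compartment (46 mm behind the case's centre, 122 mm to the left); leave alone. Origin under its base
- jar_green: spice jar with green cap, 40 mm across, 106 mm high, at the back of the left compartment (46 mm behind, 50 mm to the left); leave alone. Origin under its base
- jar_pale: whitish spice jar with white cap, 42 mm across, 98 mm high, at the back of the right compartment (46 mm behind, 50 mm to the right); leave alone. Origin under its base
- jar_dark: spice jar with black cap, 40 mm across, 94 mm high, at the back of the right compartment (46 mm behind, 122 mm to the right); leave alone. Origin under its base
- mug: two-tone mug, 105 mm high, behind the case; leave alone
- honey_jar: honey jar with dark lid, 65 mm across, 86 mm high, behind the case; leave alone
- pepper_mill: wooden pepper mill, 58 mm across, 170 mm high, behind the case; leave alone
- sauce_bottle: sauce bottle with yellow cap, 48 mm across, 183 mm high, behind the case; leave alone
- spoon: tablespoon, 191 mm long, lying right of the tray; leave alone

How it is judged (in metres and radians):
On the way, in this order (a step that is already met when the one before it is completed fails the run):
1. one door of the case is slid open by at least 90 mm (value of joint any of door_left, door_right above 0.09 m), for 0.2 s.
2. the shaker stands upright in the tray (x of shaker_center in the frame of tray between -0.09 and 0.09 m and y of shaker_center in the frame of tray between -0.05 and 0.05 m and z of shaker_center in the frame of tray between 0.05 and 0.062 m and angle between shaker_center's own z axis and vertical below 0.1 rad), for 0.2 s.
At the end, for the whole second after the job is handed in: the shaker stands upright (within 0.1 rad) on the floor of the tray, its cap turned to 1.2 rad within 0.2 (window over the pour hole), both doors within 8 mm of shut, and everything at rest and released (all of step 2 and value of joint shaker_cap between 1 and 1.4 rad and value of joint each of door_left, door_right below 0.008 m and velocity of joint shaker_cap between -0.1 and 0.1 rad/s); the robot touches nothing.
It fails at once if the shaker is tipped by more than 0.5 rad (angle between shaker_center's own z axis and vertical above 0.5 rad).
It fails at once if another thing in the case is shifted by more than 25 mm (distance of any of white_jar, jar_red, jar_green, jar_pale, jar_dark from where it was at the start of the episode above 0.025 m).
It fails at once if the salt shaker is shifted by more than 25 mm or tipped (distance of salt_shaker from where it was at the start of the episode above 0.025 m or angle between salt_shaker's own z axis and vertical above 0.5 rad).
It fails at once if a thing behind the case is shifted by more than 30 mm (distance of any of mug, honey_jar, pepper_mill, sauce_bottle from where it was at the start of the episode above 0.03 m).
It fails at once if the spoon is shifted by more than 30 mm (distance of spoon from where it was at the start of the episode above 0.03 m).
It also fails if it takes over 66 s, if anything falls off the work surface, if the arm or the gripper's body presses on something with over 40 N, if the wrist force passes 120 N, or if a joint passes its speed limit or range.

## Working session

There is one attempt and no reset: what is moved stays moved. The work goes in short steps, Python scripts to look and compute and a tool call to move; the robot and the scene stay as the last step left them, time stands still between calls to the robot, and variables do not carry over. Pictures are saved under pics/ and viewed, and the job is handed in when it is done.

Besides the shell and the picture viewer there is one more tool, called after "Call:" in YAML: its name, and indented under it one key for each argument. move_arm: Moves the arm, as the interface text tells. Its arguments: {"type":"object","properties":{"targets":{"type":"array"},"hand":{"type":"number"},"squeeze":{"type":"number"}},"required":["targets"]}

```bash
ls; mkdir -p pics
cat > h.py <<'E'
from rig import env,get_image
import numpy as np,cv2,pickle
def snap(n,f):
    s=env.observe(); d=get_image(n); d['state']=s
    cv2.imwrite(f'pics/{f}.png',cv2.cvtColor(d['pixels'],cv2.COLOR_RGB2BGR))
    pickle.dump(d,open(f'{f}.pkl','wb')); return d
def load(f): return pickle.load(open(f'{f}.pkl','rb'))
def cam(d):
    if 'R' in d and d.get('R') is not None:
        R=np.array(d['R']);t=np.array(d['t']).ravel();return R.T,-R.T@t
    M=np.array(d['mount']);Rt=np.array(d['state']['tool_rot']).reshape(3,3);p=np.array(d['state']['position'])
    return Rt@M[:3,:3],Rt@M[:3,3]+p
def ray(d,u,v):
    A,c=cam(d);K=np.array(d['intrinsics']);return c,A@np.linalg.solve(K,[u,v,1.])
def onplane(d,u,v,z):
    c,r=ray(d,u,v);return c+r*(z-c[2])/r[2]
def pt(d,u,v):
    c,r=ray(d,u,v);return c+r*d['z_map'][int(round(v)),int(round(u))]
def proj(d,X):
    A,c=cam(d);x=np.array(d['intrinsics'])@(A.T@(np.array(X)-c));return x[:2]/x[2]
def tri(*rs):
    S=np.zeros((3,3));b=np.zeros(3)
    for c,r in rs:
        r=r/np.linalg.norm(r);P=np.eye(3)-np.outer(r,r);S+=P;b+=P@c
    return np.linalg.solve(S,b)
E
python3 - <<'E'
from h import *
np.set_printoptions(precision=4,suppress=True)
for n in('scene','top','wrist'):
    d=snap(n,n+'0'); print(n,cam(d)[1],d['intrinsics'][0])
    if n=='wrist':print(d['mount'])
print(d['state'])
E
```

```text
pics
scene [-0.009   0.0038  1.3759] [562.0223   0.     324.2472]
top [ 0.3679 -0.2617  1.5807] [616.7912   0.     327.9325]
wrist [ 0.2756 -0.4809  0.3738] [395.499   0.    324.842]
[[-0.0005  0.9612  0.2757 -0.071 ]
 [-0.0001 -0.2757  0.9612 -0.135 ]
 [ 1.      0.0004  0.0002 -0.0003]
 [ 0.      0.      0.      1.    ]]
{'time_s': 0.1, 'q': array([-79.8856,  21.8387,  74.3777,   0.0025,  83.8594, -12.3373]), 'qvel': array([-0.0837, -0.0559, -0.2333,  0.0571, -0.0084, -0.0354]), 'joint_efforts': array([  0.0035, -44.9222, -23.1656,  -0.0002,   0.0036,   0.    ]), 'position': array([ 0.21  , -0.5081,  0.2388]), 'tool_rot': array([[-0.9242, -0.0002,  0.3819],
       [-0.3819,  0.0013, -0.9242],
       [-0.0003, -1.    , -0.0013]]), 'ft_force': array([-0.23  ,  0.0503, -0.8316]), 'wrist_torque': array([ 0.0034, -0.0141, -0.0135]), 'grip_width': 0.08549385579897104}
```

View pics/scene0.png

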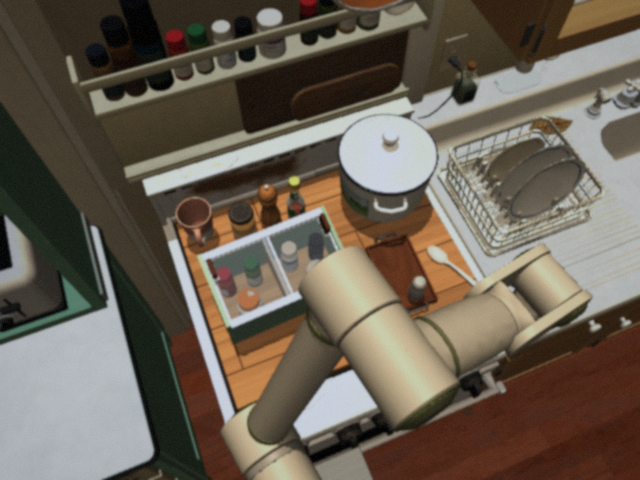

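View pics/top0.png

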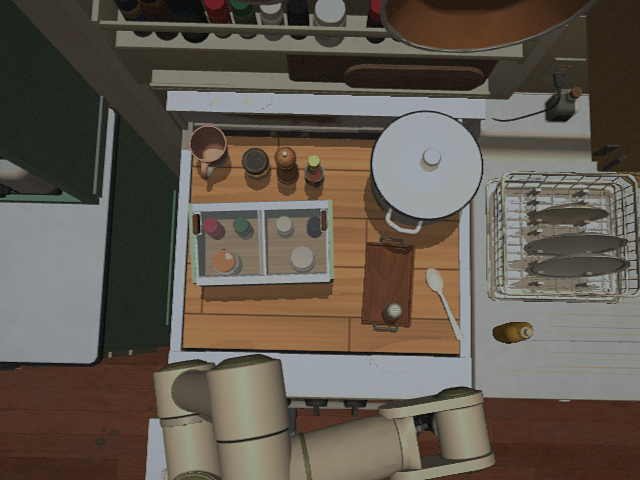

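View pics/wrist0.png

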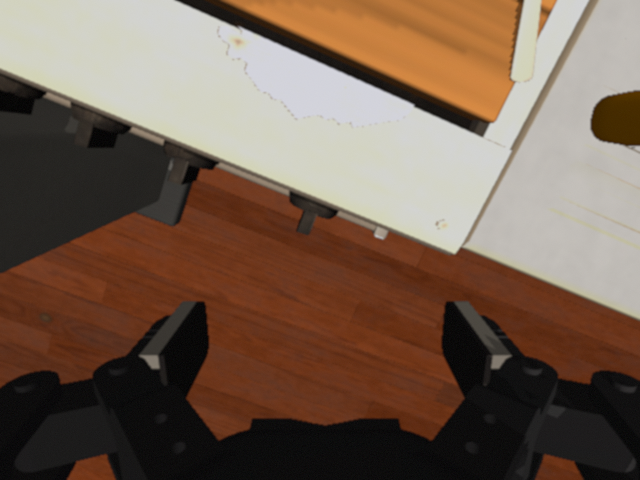

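The shaker (orange cap, top image ~(226,262)) is in the left compartment. Its door pull is the dark block at (197,223), and the tray is at (389,284). Next I'll zoom in and measure.

Run:
```python
from h import *
d=load('top0');p=cv2.cvtColor(d['pixels'],cv2.COLOR_RGB2BGR)
c=cv2.resize(p[190:350,180:450],None,fx=2.96,fy=2.96,interpolation=cv2.INTER_CUBIC);cv2.imwrite('pics/topz.png',c)
d2=load('scene0');p=cv2.cvtColor(d2['pixels'],cv2.COLOR_RGB2BGR)
cv2.imwrite('pics/scz.png',cv2.resize(p[200:360,190:390],None,fx=3.7,fy=3.7,interpolation=cv2.INTER_CUBIC))
np.set_printoptions(precision=4,suppress=True)
for u,v in[(197,223),(324,223),(226,262),(263,243),(389,284),(340,300),(420,300),(210,135)]: print(u,v,pt(d,u,v))
A,c=cam(d);print(A)
```

```text
197 223 [0.5998 0.015  0.2414]
324 223 [ 0.6067 -0.2641  0.2412]
226 262 [ 0.5212 -0.0439  0.1861]
263 243 [ 0.5663 -0.1264  0.1893]
389 284 [ 0.4899 -0.4286  0.0603]
340 300 [ 0.4482 -0.3085  0.0515]
420 300 [ 0.4531 -0.5079  0.0447]
210 135 [0.8446 0.0224 0.1057]
[[ 0.0224 -0.9902  0.1382]
 [-0.9997 -0.0239 -0.0091]
 [ 0.0123 -0.138  -0.9904]]
```

View pics/topz.png

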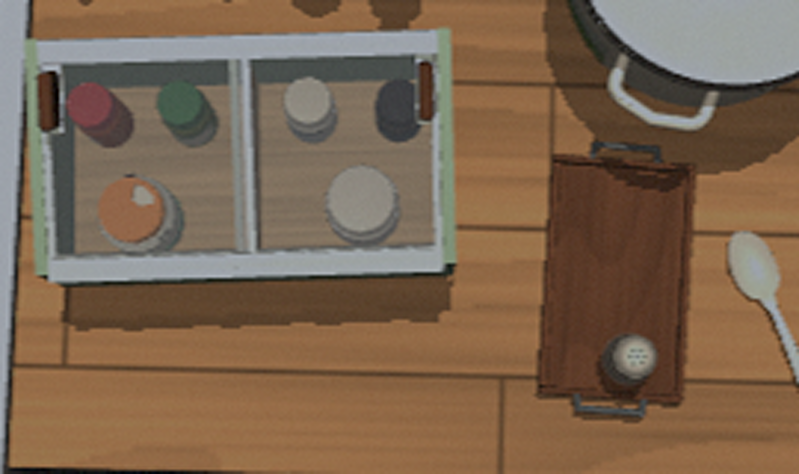

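View pics/scz.png

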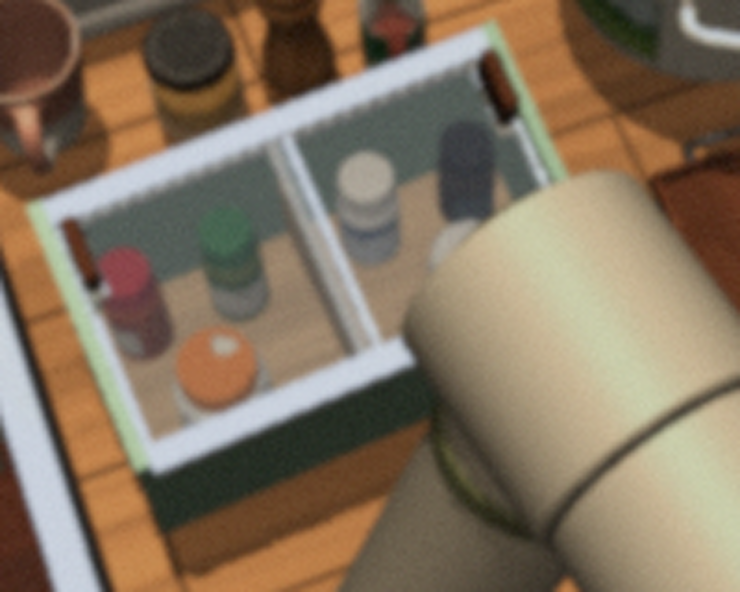

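Run:
```python
from h import *
np.set_printoptions(precision=4,suppress=True)
def cloud(d):
    A,c=cam(d);K=d['intrinsics'];v,u=np.mgrid[0:480,0:640]
    r=np.stack([(u-K[0,2])/K[0,0],(v-K[1,2])/K[1,1],np.ones_like(u)],-1)@A.T
    return c+r*d['z_map'][...,None]
for n in('top0','scene0'):
    d=load(n);P=cloud(d)
    hsv=cv2.cvtColor(d['pixels'],cv2.COLOR_RGB2HSV)
    b=(P[...,0]>.35)&(P[...,0]<.8)&(P[...,1]>-.02-.55)&(P[...,1]<.08)
    brd=b&(P[...,2]<.1); h,e=np.histogram(P[brd][:,2],bins=np.arange(0,.1,.004));print(n,h,e[:1])
    pm=b&(P[...,2]>.215)&(P[...,0]>.56)&(P[...,0]<.65)
    k,l,st,ce=cv2.connectedComponentsWithStats(pm.astype(np.uint8))
    for i in range(1,k):
        if st[i,4]>20: 
            q=P[l==i];print('pull',st[i],ce[i],np.median(q,0),q.min(0),q.max(0))
    om=(hsv[...,0]<14)&(hsv[...,1]>120)&(hsv[...,2]>140)&b&(P[...,0]<.56)&(P[...,1]>-.12)&(P[...,1]<.0)&(P[...,2]>.1)
    k,l,st,ce=cv2.connectedComponentsWithStats(om.astype(np.uint8))
    for i in range(1,k):
        if st[i,4]>20: print('orange',st[i],ce[i],np.median(P[l==i],0))
```

```text
top0 [    0     0     0     0     0     0     0     0     0    34   667  4883
 10767  7414  2517   775   472   258   111    82    66    78    99   106] [0.]
pull [188 203  68   9 304] [218.102  206.4572] [ 0.6434 -0.0226  0.2175] [ 0.6307 -0.1086  0.215 ] [0.65   0.0426 0.2246]
pull [257 205  20   6  54] [266.7593 206.6667] [ 0.6452 -0.1342  0.2169] [ 0.6376 -0.1555  0.2151] [ 0.6498 -0.1126  0.2213]
pull [392 207  68  14 583] [426.0069 212.8645] [ 0.6399 -0.4925  0.2212] [ 0.6223 -0.5676  0.215 ] [ 0.65   -0.4167  0.2335]
pull [321 211   5  20  98] [323.  220.5] [ 0.6128 -0.2618  0.239 ] [ 0.5921 -0.2667  0.2284] [ 0.6355 -0.2568  0.2481]
pull [192 213   8  22 145] [195.2621 223.4552] [0.5999 0.0191 0.2375] [0.5764 0.0141 0.2152] [0.6268 0.0328 0.2466]
orange [214 250  20  21 262] [222.3664 261.2061] [ 0.5221 -0.0341  0.1831]
scene0 [  61   13    0    0    0    0    0    0    0    3  187 2274 5661 3584
 1270  451  380  244  143  150  158  168  160  189] [0.]
pull [379 174  54  22 411] [406.7616 185.854 ] [ 0.6401 -0.4909  0.2204] [ 0.6222 -0.568   0.215 ] [ 0.6499 -0.4208  0.2307]
pull [318 212  13  20 134] [324.3358 221.1716] [ 0.6149 -0.2607  0.2356] [ 0.5928 -0.2769  0.2151] [ 0.6494 -0.2554  0.2449]
pull [274 224  16   8  30] [281.6667 227.5667] [ 0.646  -0.1643  0.2168] [ 0.6423 -0.1836  0.2152] [ 0.6498 -0.1459  0.2233]
pull [252 234  10   8  25] [256.52 237.2 ] [ 0.6452 -0.0986  0.2168] [ 0.6344 -0.1129  0.2151] [ 0.6499 -0.0903  0.2193]
pull [244 238   7   7  21] [247.1429 240.6667] [ 0.6437 -0.0765  0.2166] [ 0.6374 -0.0856  0.2153] [ 0.6499 -0.069   0.2209]
pull [198 241  42  37 270] [215.363 257.463] [0.6386 0.0168 0.2194] [ 0.5791 -0.0565  0.2151] [0.65   0.0418 0.2485]
orange [238 289  21  20 270] [247.3074 299.6222] [ 0.5167 -0.0289  0.1812]
```

Call:
move_arm:
  targets: [0, -45, 0, 0, 0.131, 0, 0, -45, 0, 0, 0.131, 0, 0, -45, 0, 0, 0.131, 0, -40, -10, -45, 0, 0, 0, -40, 0, -55, 0, 0, 0]
  hand: 1

```text
time_s: 0.78
position: [0.2876, -0.4121, 0.3846]
tool_rot: [[-1.0, 0.001, -0.003], [0.003, -0.001, -1.0], [-0.001, -1.0, 0.001]]
ft_force: [0.7, -0.1, -0.1]
grip_width: 0.0854
```

Call:
move_arm:
  targets: [-55, 0, -60, 0, 0, 0, -55, 0, -60, 0, 0, 0, -45, 0, -60, 0, 0, 0, -35, 0, -55, 0, 0, 0, -20, 0, -50, 0, 0, 0]

```text
time_s: 1.4
position: [0.4636, -0.1662, 0.3838]
tool_rot: [[-1.0, -0.001, -0.0], [0.0, 0.001, -1.0], [0.001, -1.0, -0.001]]
ft_force: [0.4, -1.3, -0.7]
grip_width: 0.0851
```

Run:
```python
from h import *
np.set_printoptions(precision=4,suppress=True)
s=env.observe();print(s['time_s'],s['position'],s['tool_rot'],s['q'])
snap('wrist','w1');snap('top','top1');snap('scene','scene1')
```

```text
1.4 [ 0.4636 -0.1662  0.3838] [[-1.     -0.0007 -0.0004]
 [ 0.0004  0.0007 -1.    ]
 [ 0.0007 -1.     -0.0007]] [-33.524   12.2061  64.8379   0.0098 103.0094  56.5033]
```

View pics/w1.png

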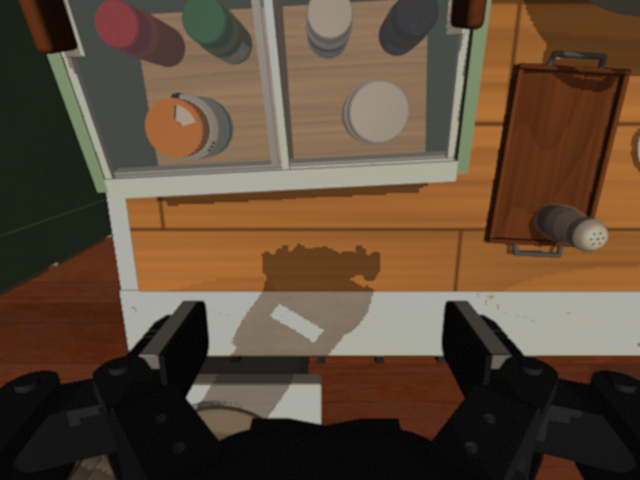

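The wrist view shows the cap at (175,128), pulls at the top edge, tray at right. I'll take a second, closer viewpoint for triangulation.

Call:
move_arm:
  targets: [-35, 0, -35, 0, 0, 0, -35, 0, -35, 0, 0, 0, -30, 0, -35, 0, 0, 0, 0, 0, -10, 0, 0, 0, 0, 0, 0, 0, 0, 0]

```text
time_s: 2.17
position: [0.5625, -0.0539, 0.3842]
tool_rot: [[-1.0, -0.0, -0.001], [0.001, -0.0, -1.0], [0.0, -1.0, 0.0]]
ft_force: [-0.3, -0.8, -0.1]
grip_width: 0.0857
```

Run:
```python
from h import *
d=snap('wrist','w2');snap('top','top2')
print(d['state']['position'])
cv2.imwrite('pics/w2z.png',cv2.resize(cv2.cvtColor(d['pixels'],cv2.COLOR_RGB2BGR)[0:300,120:520],None,fx=2,fy=2,interpolation=cv2.INTER_CUBIC))
```

```text
[ 0.56250621 -0.0539158   0.38421868]
```

View pics/w2.png

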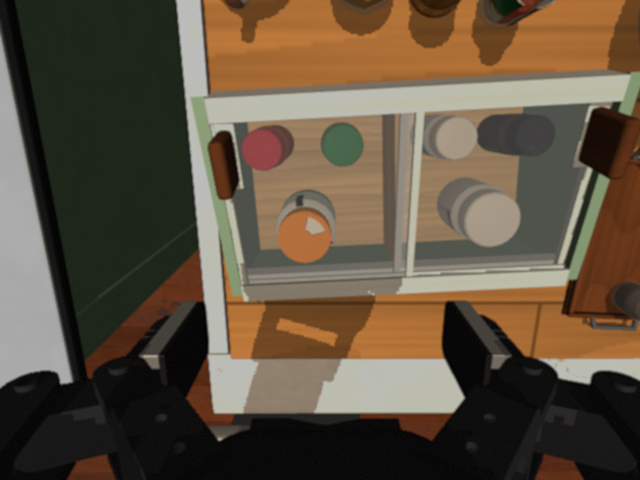

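View pics/w2z.png

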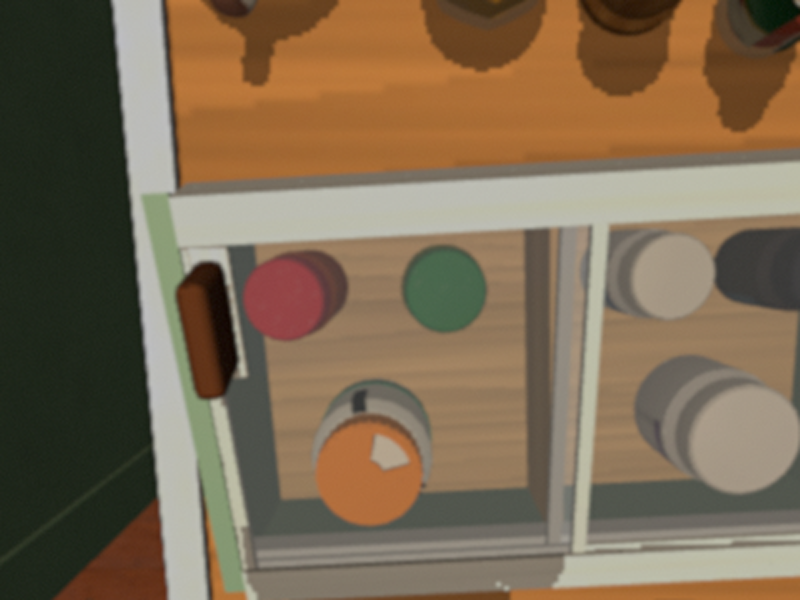

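View pics/top1.png

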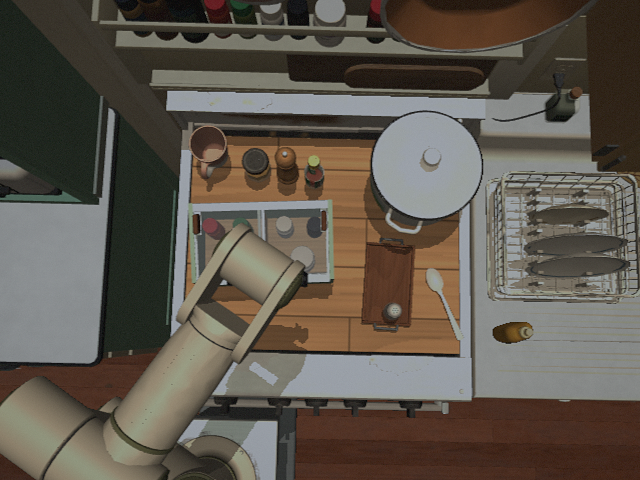

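Run:
```python
from h import *
def z(n,u0,v0,u1,v1,f,o):
    p=cv2.cvtColor(load(n)['pixels'],cv2.COLOR_RGB2BGR)[v0:v1,u0:u1]
    return cv2.resize(p,None,fx=f,fy=f,interpolation=cv2.INTER_CUBIC)
a=z('w2',180,80,260,310,2.6,0);b=z('top0',185,195,225,295,5.98,0)
c=z('w2',560,60,640,300,2.6,0)
h=590
ims=[cv2.copyMakeBorder(i[:h],0,h-min(h,i.shape[0]),0,6,cv2.BORDER_CONSTANT) for i in (a,b,c)]
o=cv2.hconcat(ims);print(o.shape,[i.shape for i in ims]);cv2.imwrite('pics/cmp.png',o[:, :800])
cv2.imwrite('pics/capz.png',cv2.hconcat([z('w1',130,80,250,170,3.3,0),z('w2',265,180,385,270,3.3,0)]))
```

```text
(590, 673, 3) [(590, 214, 3), (590, 245, 3), (590, 214, 3)]
```

View pics/cmp.png

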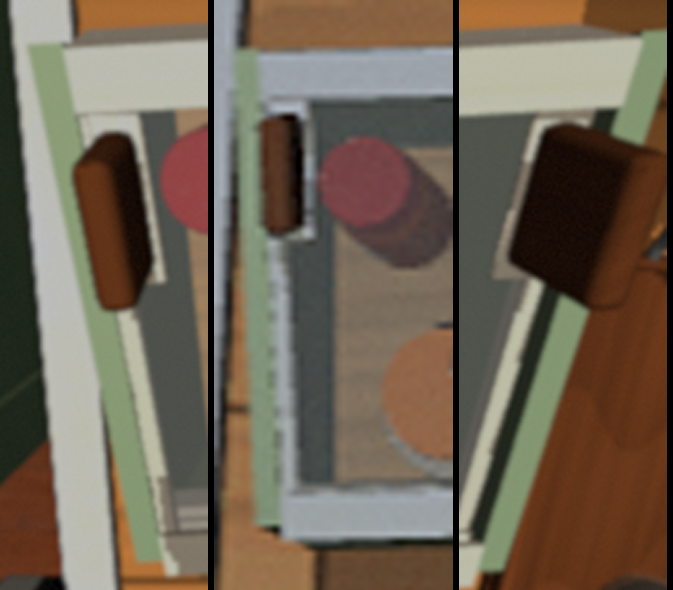

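View pics/capz.png

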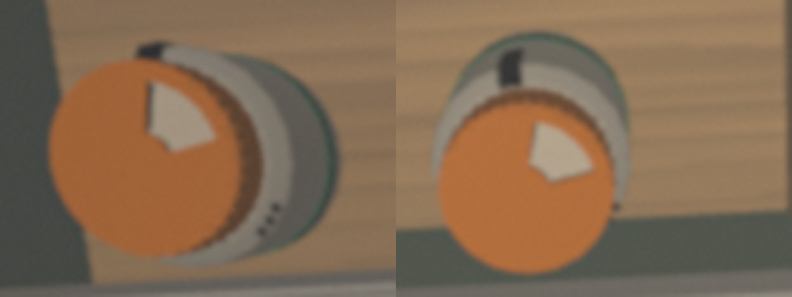

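Run:
```python
from h import *
np.set_printoptions(precision=4,suppress=True)
def cloud(d):
    A,c=cam(d);K=d['intrinsics'];v,u=np.mgrid[0:480,0:640]
    r=np.stack([(u-K[0,2])/K[0,0],(v-K[1,2])/K[1,1],np.ones_like(u)],-1)@A.T
    return c+r*d['z_map'][...,None]
w1,w2,t0,t2=map(load,('w1','w2','top0','top2'))
P=cloud(w2)
for nm,(u0,u1,v0,v1) in dict(L=(204,245,120,210),R=(570,640,95,185)).items():
    Q=P[v0:v1,u0:u1];m=(Q[...,2]>.222)&(Q[...,2]<.3);q=Q[m]
    print(nm,len(q),np.percentile(q,[1,5,50,95,99],axis=0))
    # top points
    hi=q[q[:,2]>.235];print(' hi',len(hi),hi.min(0),hi.max(0))
# cap via masks
def orange(d,box):
    h=cv2.cvtColor(d['pixels'],cv2.COLOR_RGB2HSV);m=((h[...,0]<14)&(h[...,1]>120)&(h[...,2]>170)).astype(np.uint8)
    k=np.zeros_like(m);u0,u1,v0,v1=box;k[v0:v1,u0:u1]=m[v0:v1,u0:u1]
    cs,_=cv2.findContours(k,0,2);c=max(cs,key=cv2.contourArea);return cv2.fitEllipse(cv2.convexHull(c))
e1=orange(w1,(130,250,80,170));e2=orange(w2,(265,385,180,270));print(e1,e2)
X=tri(ray(w1,*e1[0]),ray(w2,*e2[0]));print('cap top',X, X[2]-.05)
# corners of case
def seg(d,us): return [pt(d,*u) for u in us]
print('corners w2 back-left outer, front-left', seg(w2,[(194,100),(236,290)]))
# bar
for zz in(.138,.125):
    b=onplane(w2,265+(511-396)/3.3,180+68/3.3,zz)-X;print('bar',zz,b,np.degrees(np.arctan2(b[1],b[0])))
    b=onplane(w1,130+268/3.3,80+218/3.3,zz)-X;print('dots',zz,b,np.degrees(np.arctan2(b[1],b[0])))
for e in((537,122),(593,172)):
    b=onplane(w2,265+(e[0]-396)/3.3,180+e[1]/3.3,X[2])-X;print('win',b,np.degrees(np.arctan2(b[1],b[0])))
for e in((150,85),(215,137)):
    b=onplane(w1,130+e[0]/3.3,80+e[1]/3.3,X[2])-X;print('win1',b,np.degrees(np.arctan2(b[1],b[0])))
```

```text
L 1339 [[0.5809 0.0146 0.2227]
 [0.5837 0.0151 0.2247]
 [0.6053 0.0191 0.2376]
 [0.6235 0.0258 0.2432]
 [0.6259 0.0269 0.2442]]
 hi 936 [0.5812 0.0148 0.235 ] [0.6235 0.0284 0.2455]
R 2013 [[ 0.5959 -0.267   0.2223]
 [ 0.5985 -0.2652  0.2236]
 [ 0.6201 -0.2573  0.2356]
 [ 0.6376 -0.2552  0.2431]
 [ 0.6401 -0.2547  0.2443]]
 hi 1092 [ 0.5961 -0.2679  0.235 ] [ 0.6386 -0.2541  0.2455]Traceback (most recent call last):
  File "<stdin>", line 19, in <module>
  File "<stdin>", line 18, in orange
ValueError: max() iterable argument is empty
```

Run:
```python
from h import *
np.set_printoptions(precision=4,suppress=True)
w1,w2,t0=map(load,('w1','w2','top0'))
print(cv2.cvtColor(w2['pixels'],cv2.COLOR_RGB2HSV)[240,300],cv2.cvtColor(w1['pixels'],cv2.COLOR_RGB2HSV)[140,170])
def orange(d,box):
    h=cv2.cvtColor(d['pixels'],cv2.COLOR_RGB2HSV);m=((h[...,0]<16)&(h[...,1]>150)&(h[...,2]>165)).astype(np.uint8)
    if m.sum()==0: print('none')
    k=np.zeros_like(m);u0,u1,v0,v1=box;k[v0:v1,u0:u1]=m[v0:v1,u0:u1]
    cs,_=cv2.findContours(k,0,2);c=max(cs,key=cv2.contourArea);return cv2.fitEllipse(cv2.convexHull(c))
e1=orange(w1,(130,250,80,170));e2=orange(w2,(265,385,180,270));print(e1,e2)
X=tri(ray(w1,*e1[0]),ray(w2,*e2[0]));print('cap top',X, X[2]-.05)
for zz in(.138,.125):
    b=onplane(w2,265+(511-396)/3.3,180+68/3.3,zz)-X;print('bar',zz,b,np.degrees(np.arctan2(b[1],b[0])))
    b=onplane(w1,130+268/3.3,80+218/3.3,zz)-X;print('dots',zz,b,np.degrees(np.arctan2(b[1],b[0])))
for e in((537,122),(593,172)):
    b=onplane(w2,265+(e[0]-396)/3.3,180+e[1]/3.3,X[2])-X;print('win',b,np.degrees(np.arctan2(b[1],b[0])))
for e in((150,85),(215,137)):
    b=onplane(w1,130+e[0]/3.3,80+e[1]/3.3,X[2])-X;print('win1',b,np.degrees(np.arctan2(b[1],b[0])))
```

```text
[ 13 169 178] [ 12 166 161]Traceback (most recent call last):
  File "<stdin>", line 10, in <module>
  File "<stdin>", line 9, in orange
ValueError: max() iterable argument is empty
```

Run:
```python
from h import *
np.set_printoptions(precision=4,suppress=True)
w1,w2,t0=map(load,('w1','w2','top0'))
def orange(d,box):
    h=cv2.cvtColor(d['pixels'],cv2.COLOR_RGB2HSV);m=((h[...,0]<16)&(h[...,1]>140)&(h[...,2]>140)).astype(np.uint8)
    k=np.zeros_like(m);u0,u1,v0,v1=box;k[v0:v1,u0:u1]=m[v0:v1,u0:u1]
    cs,_=cv2.findContours(k,0,2);c=max(cs,key=cv2.contourArea);return cv2.fitEllipse(cv2.convexHull(c))
e1=orange(w1,(130,250,80,170));e2=orange(w2,(265,385,180,270));print(e1,e2)
X=tri(ray(w1,*e1[0]),ray(w2,*e2[0]));print('cap top',X, X[2]-.05)
for zz in(.138,.125):
    b=onplane(w2,265+(511-396)/3.3,180+68/3.3,zz)-X;print('bar',zz,b,np.degrees(np.arctan2(b[1],b[0])))
    b=onplane(w1,130+268/3.3,80+218/3.3,zz)-X;print('dots',zz,b,np.degrees(np.arctan2(b[1],b[0])))
for e in((537,122),(593,172)):
    b=onplane(w2,265+(e[0]-396)/3.3,180+e[1]/3.3,X[2])-X;print('win',b,np.degrees(np.arctan2(b[1],b[0])))
for e in((150,85),(215,137)):
    b=onplane(w1,130+e[0]/3.3,80+e[1]/3.3,X[2])-X;print('win1',b,np.degrees(np.arctan2(b[1],b[0])))
```

```text
((173.47425842285156, 127.4734115600586), (54.221275329589844, 60.87302780151367), 144.46160888671875) ((304.0185241699219, 236.21559143066406), (51.048919677734375, 52.4908447265625), 104.3305435180664)
cap top [ 0.531  -0.0336  0.1613] 0.11125279693934663
bar 0.138 [ 0.0297  0.0047 -0.0233] 8.938271174822123
dots 0.138 [-0.0172 -0.025  -0.0233] -124.56799636991401
bar 0.125 [ 0.0272  0.0055 -0.0363] 11.427869089769317
dots 0.125 [-0.0179 -0.0213 -0.0363] -130.04233695266842
win [ 0.0187 -0.0038  0.    ] -11.609625314368648
win [ 0.0041 -0.0196  0.    ] -78.13493282554143
win1 [ 0.0179 -0.0035  0.    ] -11.016452539410956
win1 [ 0.0049 -0.0192  0.    ] -75.81415691266184
```

Run:
```python
from h import *
np.set_printoptions(precision=4,suppress=True)
w2,t0=map(load,('w2','top0'))
for p in((170,60),(170,150),(150,100),(100,150),(60,100),(190,150),(150,210),(40,30),(140,250)):print('w2',p,pt(w2,*p))
for p in((172,250),(165,250),(150,250),(130,250),(115,250),(160,150),(120,150),(105,200)):print('t',p,pt(t0,*p))
# pot front, tray corners
for p in((366,243),(412,247),(409,327),(363,323),(393,311),(389,265),(405,231),(390,207),(427,235)):print('tray',p,pt(t0,*p))
```

```text
w2 (170, 60) [ 0.7686  0.2903 -0.4342]
w2 (170, 150) [ 0.5764  0.2904 -0.3786]
w2 (150, 100) [ 0.6773  0.2888 -0.2993]
w2 (100, 150) [ 0.5943  0.2902 -0.0985]
w2 (60, 100) [ 0.662   0.2833 -0.0124]
w2 (190, 150) [0.6016 0.1133 0.0193]
w2 (150, 210) [ 0.4695  0.2905 -0.2432]
w2 (40, 30) [0.739  0.2813 0.005 ]
w2 (140, 250) [ 0.4073  0.2899 -0.1799]
t (172, 250) [ 0.6514  0.283  -0.643 ]
t (165, 250) [ 0.6419  0.2903 -0.5727]
t (150, 250) [ 0.6179  0.2923 -0.3931]
t (130, 250) [ 0.5917  0.2951 -0.1975]
t (115, 250) [ 0.5723  0.2888 -0.0506]
t (160, 150) [ 0.9277  0.259  -0.3163]
t (120, 150) [ 0.8366  0.283  -0.0171]
t (105, 200) [0.6797 0.2779 0.0804]
tray (366, 243) [ 0.5905 -0.3701  0.0631]
tray (412, 247) [ 0.5819 -0.4834  0.0726]
tray (409, 327) [ 0.3858 -0.4802  0.0487]
tray (363, 323) [ 0.393  -0.3664  0.0493]
tray (393, 311) [ 0.4207 -0.4294  0.1422]
tray (389, 265) [ 0.5376 -0.4286  0.0565]
tray (405, 231) [ 0.6025 -0.4505  0.1859]
tray (390, 207) [ 0.6516 -0.4123  0.2156]
tray (427, 235) [ 0.6171 -0.525   0.0464]
```

Call:
move_arm:
  targets: [-21, 20, -38, 0, -0.026, 0, -20, 25, -37, 0, -0.026, 0, 0, 35, 0, 0, 0, 0, 0, 30, 0, 0, 0, 0, 0, 0, 0, 0, 0, 0]
  hand: 0.2

```text
time_s: 2.9
position: [0.6021, 0.021, 0.2728]
tool_rot: [[-0.999, -0.004, 0.049], [-0.049, 0.0, -0.999], [0.004, -1.0, -0.001]]
ft_force: [0.1, -0.1, 0.7]
grip_width: 0.0513
```

Run:
```python
from h import *
np.set_printoptions(precision=4,suppress=True)
d=snap('wrist','w3');print(d['state']['position'],d['state']['tool_rot'],d['state']['q'],d['state']['grip_width'])
```

```text
[0.6021 0.021  0.2728] [[-0.9988 -0.0041  0.0493]
 [-0.0493  0.0005 -0.9988]
 [ 0.0041 -1.     -0.0007]] [-9.2416 26.2357 61.5773 -0.0105 92.4254 77.9345] 0.05128602465940246
```

View pics/w3.png

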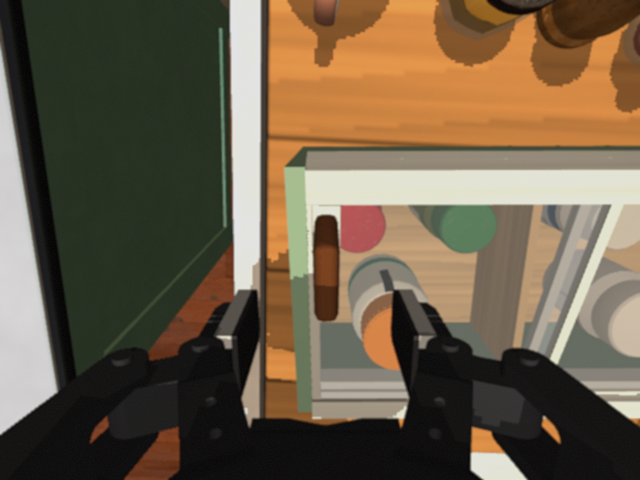

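The pull is centred between the fingers at column 326. I'll descend and grip.

Call:
move_arm:
  targets: [0, 25, 0, 0, 0, 0, 0, 21, 0, 0, 0, 0, 0, 0, 0, 0, 0, 0, 0, 0, 0, 0, 0, 0, 0, 0, 0, 0, 0, 0]

```text
time_s: 3.58
position: [0.6034, 0.0219, 0.2298]
tool_rot: [[-0.999, 0.002, 0.051], [-0.051, -0.0, -0.999], [-0.002, -1.0, 0.001]]
ft_force: [-0.3, 0.0, -0.1]
grip_width: 0.0508
```

Call:
move_arm:
  targets: [0, 0, 0, 0, 0, 0, 0, 0, 0, 0, 0, 0, 0, 0, 0, 0, 0, 0, 0, 0, 0, 0, 0, 0, 0, 0, 0, 0, 0, 0]
  hand: -1
  squeeze: 30

```text
time_s: 4.2
position: [0.6031, 0.0208, 0.2287]
tool_rot: [[-0.999, 0.001, 0.05], [-0.05, -0.003, -0.999], [-0.0, -1.0, 0.003]]
ft_force: [-0.3, -6.9, 0.4]
grip_width: 0.011
```

Call:
move_arm:
  targets: [0, 0, 15, 0, 0, 0, 0, 0, 30, 0, 0, 0, 0, 0, 30, 0, 0, 0, 0, 0, 30, 0, 0, 0, 0, 0, 18, 0, 0, 0]

```text
time_s: 4.82
position: [0.6094, -0.1022, 0.2287]
tool_rot: [[-0.999, 0.001, 0.05], [-0.05, 0.0, -0.999], [-0.001, -1.0, -0.0]]
ft_force: [2.7, 1.6, 3.9]
grip_width: 0.0114
```

Call:
move_arm:
  targets: [0, 0, 3, 0, 0, 0, 0, 0, 0, 0, 0, 0, 0, 0, 0, 0, 0, 0, 0, 0, 0, 0, 0, 0, 0, 0, 0, 0, 0, 0]

```text
time_s: 5.45
position: [0.6095, -0.1032, 0.2287]
tool_rot: [[-0.999, 0.001, 0.051], [-0.051, -0.001, -0.999], [-0.001, -1.0, 0.001]]
ft_force: [0.9, -1.3, 4.9]
grip_width: 0.0114
```

Call:
move_arm:
  targets: [0, 0, 0, 0, 0, 0, 0, 0, 0, 0, 0, 0, 0, 0, 0, 0, 0, 0, 0, 0, 0, 0, 0, 0, 0, -40, 0, 0, 0, 0]
  hand: 0.2

```text
time_s: 6.08
position: [0.6085, -0.1034, 0.266]
tool_rot: [[-0.999, -0.006, 0.051], [-0.051, 0.002, -0.999], [0.006, -1.0, -0.003]]
ft_force: [-0.5, 0.2, 0.5]
grip_width: 0.0513
```

Call:
move_arm:
  targets: [0, -30, 0, 0, 0, 0, 40, 0, -30, 0, 0, 0, 40, 0, -40, 0, 0, 0, -5, 0, 0, 0, 0, 0, 0, 0, 0, 0, 0, 0]
  hand: 0.7

```text
time_s: 6.7
position: [0.5314, -0.0378, 0.2986]
tool_rot: [[-0.999, 0.001, 0.051], [-0.051, -0.0, -0.999], [-0.001, -1.0, 0.0]]
ft_force: [-0.2, -0.1, 0.4]
grip_width: 0.0725
```

Run:
```python
from h import *
np.set_printoptions(precision=4,suppress=True)
d=snap('wrist','w4');print(d['state']['position'],d['state']['tool_rot'],d['state']['q'],d['state']['grip_width'])
snap('top','top4')
```

```text
[ 0.5314 -0.0378  0.2986] [[-0.9987  0.0009  0.051 ]
 [-0.051  -0.0004 -0.9987]
 [-0.0009 -1.      0.0005]] [-16.8014  17.9809  70.3773  -0.008   91.5858  70.2755] 0.07249514883934072
```

View pics/w4.png

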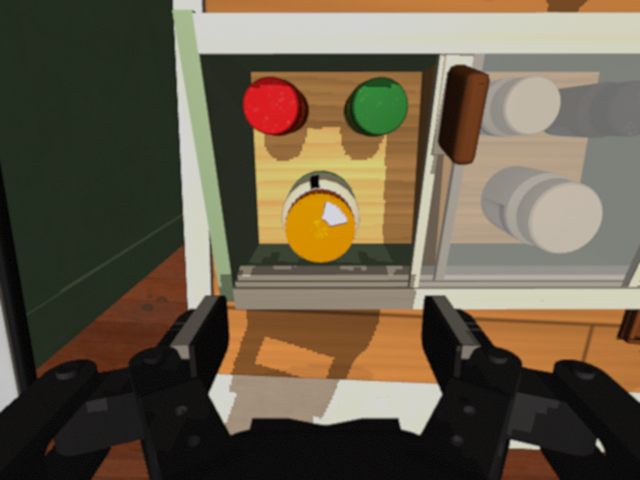

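The left door is open (pull at (462,110)) and the cap at (320,227) is uncovered. I'll re-measure the cap without the door in the way.

Run:
```python
from h import *
np.set_printoptions(precision=4,suppress=True)
w1,w2,w4=map(load,('w1','w2','w4'))
h=cv2.cvtColor(w4['pixels'],cv2.COLOR_RGB2HSV);print(h[240,310],h[215,335])
m=((h[...,0]<25)&(h[...,1]>180)&(h[...,2]>190)).astype(np.uint8);k=np.zeros_like(m);k[170:275,265:375]=m[170:275,265:375]
cs,_=cv2.findContours(k,0,2);c=max(cs,key=cv2.contourArea);e4=cv2.fitEllipse(cv2.convexHull(c));print(e4)
X=onplane(w4,*e4[0],.161);print(X)
print(tri(ray(w4,*e4[0]),ray(w2,304.02,236.2),ray(w1,173.5,127.5)))
print('diam',e4[1][0]/395.5*(cam(w4)[1][2]-.161))
print(pt(w4,310,240))
```

```text
[ 20 255 213] [117  10 219]
((319.717041015625, 227.52890014648438), (66.65308380126953, 69.19898986816406), 91.44380187988281)
[ 0.5309 -0.0336  0.161 ]
[ 0.531  -0.0336  0.1612]
diam 0.04594671029946787
[ 0.5215 -0.0271  0.1619]
```

Call:
move_arm:
  targets: [0, 30, -4, 0, 0, 0, 0, 40, 0, 0, 0, 0, 0, 30, 0, 0, 0, 0, 0, 15, 0, 0, 0, 0, 0, 0, 0, 0, 0, 0]

```text
time_s: 7.42
position: [0.5308, -0.0341, 0.1822]
tool_rot: [[-0.999, -0.002, 0.05], [-0.05, 0.001, -0.999], [0.002, -1.0, -0.001]]
ft_force: [-0.0, 0.4, 0.2]
grip_width: 0.0725
```

Run:
```python
from h import *
np.set_printoptions(precision=4,suppress=True)
d=snap('wrist','w5');print(d['state']['position'],d['state']['tool_rot'],d['state']['ft_force'])
```

```text
[ 0.5308 -0.0341  0.1822] [[-0.9987 -0.0024  0.05  ]
 [-0.05    0.0007 -0.9987]
 [ 0.0024 -1.     -0.0008]] [-0.0477  0.4231  0.2132]
```

View pics/w5.png

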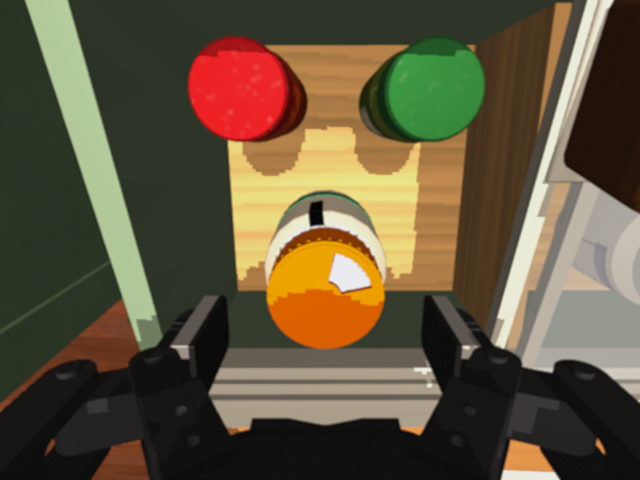

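Call:
move_arm:
  targets: [0, 18, 0, 0, 0, 0, 0, 14, 0, 0, 0, 0, 0, 1, 0, 0, 0, 0, 0, 0, 0, 0, 0, 0, 0, 0, 0, 0, 0, 0]

```text
time_s: 8.1
position: [0.531, -0.0337, 0.1509]
tool_rot: [[-0.999, 0.001, 0.051], [-0.051, -0.0, -0.999], [-0.001, -1.0, 0.0]]
ft_force: [-0.1, -0.9, -1.2]
grip_width: 0.0728
```

Call:
move_arm:
  targets: [0, 0, 0, 0, 0, 0, 0, 0, 0, 0, 0, 0, 0, 0, 0, 0, 0, 0, 0, 0, 0, 0, 0, 0, 0, 0, 0, 0, 0, 0]
  hand: -1
  squeeze: 40

```text
time_s: 8.72
position: [0.531, -0.0338, 0.1509]
tool_rot: [[-0.999, 0.001, 0.051], [-0.051, -0.001, -0.999], [-0.001, -1.0, 0.001]]
ft_force: [-0.9, -1.0, 5.2]
grip_width: 0.0488
```

Run:
```python
from h import *
np.set_printoptions(precision=4,suppress=True)
d=snap('wrist','w6');print(d['state']['position'],d['state']['grip_width'],d['state']['ft_force'],d['state']['wrist_torque'])
```

```text
[ 0.531  -0.0338  0.1509] 0.04883583400228061 [-0.9239 -0.959   5.2461] [-0.0143  0.1804 -0.0243]
```

View pics/w6.png

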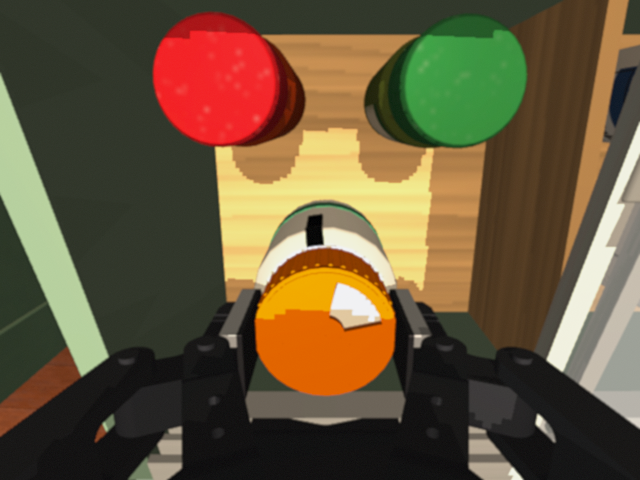

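Call:
move_arm:
  targets: [0, -5, 0, 0, 0, 0, 0, -15, 0, 0, 0, 0, 0, -25, 0, 0, 0, 0, 0, -30, 0, 0, 0, 0, 0, -30, 0, 0, 0, 0]
  squeeze: 60

```text
time_s: 9.4
position: [0.5302, -0.0334, 0.2556]
tool_rot: [[-0.999, -0.002, 0.051], [-0.051, 0.001, -0.999], [0.002, -1.0, -0.001]]
ft_force: [-0.7, 0.5, -3.2]
grip_width: 0.0481
```

Call:
move_arm:
  targets: [0, -30, 0, 0, 0, 0, 0, -30, 0, 0, 0, 0, 0, -15, 0, 0, 0, 0, 0, 0, 0, 0, 0, 0, 0, 0, 0, 0, 0, 0]

```text
time_s: 10.02
position: [0.5304, -0.0334, 0.329]
tool_rot: [[-0.999, -0.002, 0.051], [-0.051, 0.001, -0.999], [0.002, -1.0, -0.001]]
ft_force: [-0.6, -0.2, -4.4]
grip_width: 0.0476
```

Run:
```python
from h import *
np.set_printoptions(precision=4,suppress=True)
d=snap('wrist','w7');print(d['state']['position'],d['state']['grip_width'],d['state']['ft_force'],d['state']['q'])
snap('scene','scene7')
```

```text
[ 0.5304 -0.0334  0.329 ] 0.04758625118337381 [-0.6095 -0.2042 -4.3618] [-16.3837  17.2231  66.59     0.0039  96.3341  70.7022]
```

View pics/w7.png

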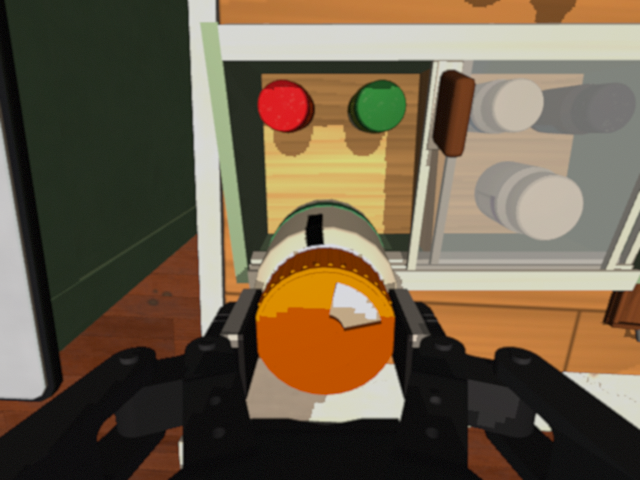

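View pics/scene7.png

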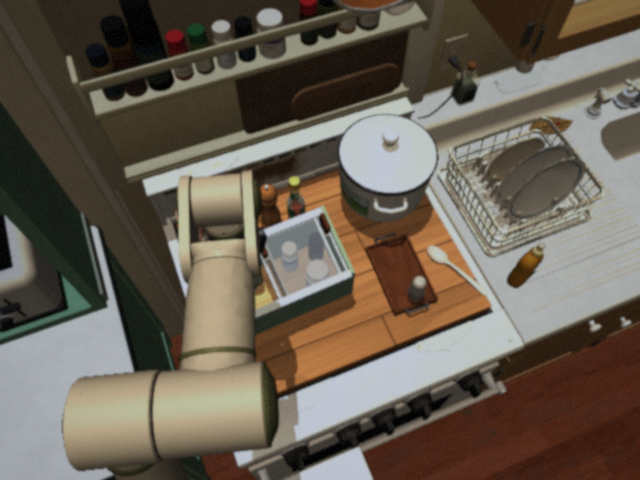

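Run:
```python
from h import *
np.set_printoptions(precision=4,suppress=True)
w1,t0=load('w1'),load('top0')
a=[(367.4,243),(413.5,247),(410.5,327),(362,323)]
P=[onplane(t0,u,v,.066) for u,v in a];print(np.array(P),np.mean(P,0))
for p in((517,64),(627,71),(487,240)):print(onplane(w1,*p,.066),pt(w1,*p))
# tray floor by depth
print('floor',np.median([pt(t0,u,v)[2] for u in range(375,405,3) for v in range(256,295,3)]),np.median([pt(w1,u,v)[2] for u in range(530,590,5) for v in range(90,180,5)]))
print('board',np.median([pt(w1,u,v)[2] for u in range(480,500,3) for v in range(20,80,5)]))
# pot points
for p in((427,238),(405,233),(388,215),(372,180),(440,225)):print('pot',pt(t0,*p))
```

```text
[[ 0.5902 -0.3734  0.066 ]
 [ 0.5829 -0.4881  0.066 ]
 [ 0.3857 -0.4814  0.066 ]
 [ 0.3927 -0.3629  0.066 ]] [ 0.4878 -0.4264  0.066 ]
[ 0.5946 -0.3687  0.066 ] [ 0.5954 -0.3713  0.0603]
[ 0.5877 -0.4865  0.066 ] [ 0.5877 -0.4865  0.066 ]
[ 0.4004 -0.359   0.066 ] [ 0.3993 -0.3605  0.0624]
floor 0.056373408278698744 0.056310952351068005
board 0.05097326861800838
pot [ 0.6081 -0.5236  0.0545]
pot [ 0.5976 -0.4503  0.1871]
pot [ 0.6388 -0.4111  0.1861]
pot [ 0.7125 -0.3707  0.2176]
pot [ 0.6425 -0.5569  0.0517]
```

Call:
move_arm:
  targets: [4, 0, 25, 0, 0, 0, 4, 0, 45, 0, 0, 0, 4, 0, 45, 0, 0, 0, 4, 0, 45, 0, 0, 0, 4, 0, 45, 0, 0, 0]

```text
time_s: 10.75
position: [0.5208, -0.2407, 0.3296]
tool_rot: [[-0.999, -0.001, 0.051], [-0.051, 0.001, -0.999], [0.001, -1.0, -0.001]]
ft_force: [-0.4, 0.3, -4.4]
grip_width: 0.048
```

Call:
move_arm:
  targets: [4, 0, 45, 0, 0, 0, 4, 0, 45, 0, 0, 0, 4, 0, 45, 0, 0, 0, 3, 0, 40, 0, 0, 0, 0, 0, 12, 0, 0, 0]

```text
time_s: 11.38
position: [0.515, -0.4291, 0.3283]
tool_rot: [[-0.999, -0.002, 0.048], [-0.048, 0.002, -0.999], [0.002, -1.0, -0.002]]
ft_force: [-0.1, -0.5, -4.0]
grip_width: 0.0482
```

Call:
move_arm:
  targets: [0, 0, 0, 0, -0.1, 0, 0, 0, 0, 0, -0.16, 0, 0, 0, 0, 0, -0.16, 0, 0, 0, 0, 0, -0.16, 0, 0, 0, 0, 0, -0.16, 0]

```text
time_s: 12.0
position: [0.5159, -0.426, 0.3299]
tool_rot: [[-0.699, -0.001, 0.715], [-0.715, 0.001, -0.699], [-0.0, -1.0, -0.001]]
ft_force: [-0.6, -0.3, -3.6]
grip_width: 0.0478
```

Call:
move_arm:
  targets: [0, 0, 0, 0, -0.16, 0, 0, 0, 0, 0, -0.16, 0, 0, 0, 0, 0, -0.16, 0, 0, 0, 0, 0, -0.16, 0, 0, 0, 0, 0, -0.14, 0]

```text
time_s: 12.62
position: [0.516, -0.426, 0.3299]
tool_rot: [[0.006, -0.001, 1.0], [-1.0, 0.001, 0.006], [-0.001, -1.0, -0.001]]
ft_force: [-0.4, -0.1, -3.8]
grip_width: 0.0474
```

Run:
```python
from h import *
np.set_printoptions(precision=4,suppress=True)
d=snap('wrist','w8');print(d['state']['position'],d['state']['tool_rot'],d['state']['grip_width'],d['state']['q'])
snap('top','top8')
```

```text
[ 0.516  -0.426   0.3299] [[ 0.0057 -0.0006  1.    ]
 [-1.      0.001   0.0057]
 [-0.001  -1.     -0.0006]] 0.04742228452018243 [-49.6648  33.1074  40.6277   0.0146 106.331  -49.989 ]
```

View pics/w8.png

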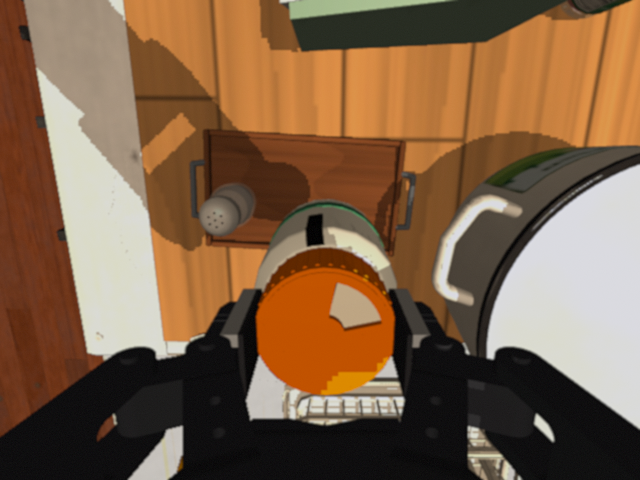

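View pics/top8.png

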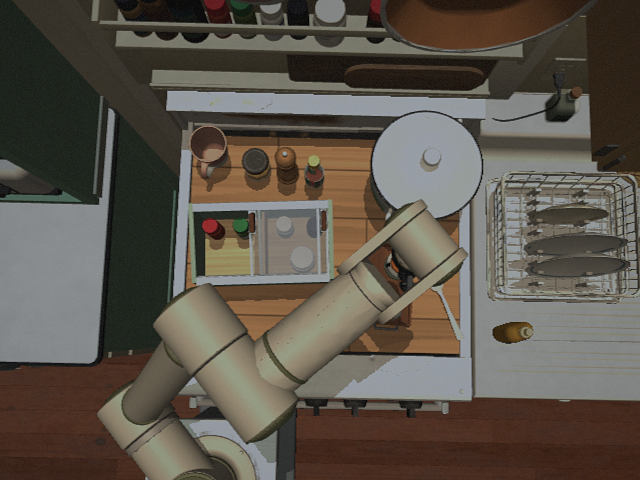

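Call:
move_arm:
  targets: [0, 25, 0, 0, 0, 0, 0, 40, 0, 0, 0, 0, 0, 40, 0, 0, 0, 0, 0, 35, 0, 0, 0, 0, 0, 20, 0, 0, 0, 0]

```text
time_s: 13.35
position: [0.5154, -0.4258, 0.168]
tool_rot: [[-0.003, -0.002, 1.0], [-1.0, 0.003, -0.003], [-0.003, -1.0, -0.002]]
ft_force: [-0.1, -0.2, -3.1]
grip_width: 0.0477
```

Call:
move_arm:
  targets: [0, 12, 0, 0, 0, 0, 0, 8, 0, 0, 0, 0, 0, 3, 0, 0, 0, 0, 0, 0, 0, 0, 0, 0, 0, 0, 0, 0, 0, 0]

```text
time_s: 13.98
position: [0.5158, -0.4271, 0.148]
tool_rot: [[-0.0, 0.001, 1.0], [-1.0, -0.001, -0.0], [0.001, -1.0, 0.001]]
ft_force: [0.5, -0.3, -3.0]
grip_width: 0.0477
```

Call:
move_arm:
  targets: [0, 2, 0, 0, 0, 0, 0, 1, 0, 0, 0, 0, 0, 0, 0, 0, 0, 0, 0, 0, 0, 0, 0, 0, 0, 0, 0, 0, 0, 0]

```text
time_s: 14.6
position: [0.5159, -0.4271, 0.1451]
tool_rot: [[0.0, 0.001, 1.0], [-1.0, -0.001, 0.0], [0.001, -1.0, 0.001]]
ft_force: [0.8, 0.4, 5.3]
grip_width: 0.048
```

Contact confirmed (force rose by ~8 N). Now I'll turn the cap counterclockwise by about 0.95 rad.

Call:
move_arm:
  targets: [0, 0, 0, 0, -0.05, 0, 0, 0, 0, 0, -0.1, 0, 0, 0, 0, 0, -0.1, 0, 0, 0, 0, 0, -0.1, 0, 0, 0, 0, 0, -0.1, 0]

```text
time_s: 15.22
position: [0.5156, -0.4272, 0.145]
tool_rot: [[0.438, 0.0, 0.899], [-0.899, -0.001, 0.438], [0.001, -1.0, -0.0]]
ft_force: [-0.7, 0.2, 5.7]
grip_width: 0.0484
```

Call:
move_arm:
  targets: [0, 0, 0, 0, -0.1, 0, 0, 0, 0, 0, -0.1, 0, 0, 0, 0, 0, -0.1, 0, 0, 0, 0, 0, -0.1, 0, 0, 0, 0, 0, -0.1, 0]

```text
time_s: 15.85
position: [0.5152, -0.4277, 0.145]
tool_rot: [[0.815, -0.0, 0.579], [-0.579, -0.002, 0.815], [0.001, -1.0, -0.002]]
ft_force: [-2.1, -1.8, 6.3]
grip_width: 0.0481
```

Run:
```python
from h import *
np.set_printoptions(precision=4,suppress=True)
d=snap('wrist','w9');print(d['state']['position'],d['state']['tool_rot'],d['state']['grip_width'],d['state']['q'],d['state']['ft_force'],d['state']['wrist_torque'])
```

```text
[ 0.5152 -0.4277  0.145 ] [[ 0.8151 -0.0003  0.5794]
 [-0.5794 -0.002   0.8151]
 [ 0.0009 -1.     -0.0018]] 0.04814539115244619 [ -49.7666   37.8967   61.5868   -0.0877   80.4385 -104.3459] [-2.1262 -1.7791  6.3083] [-0.4132  0.5566 -0.0251]
```

View pics/w9.png

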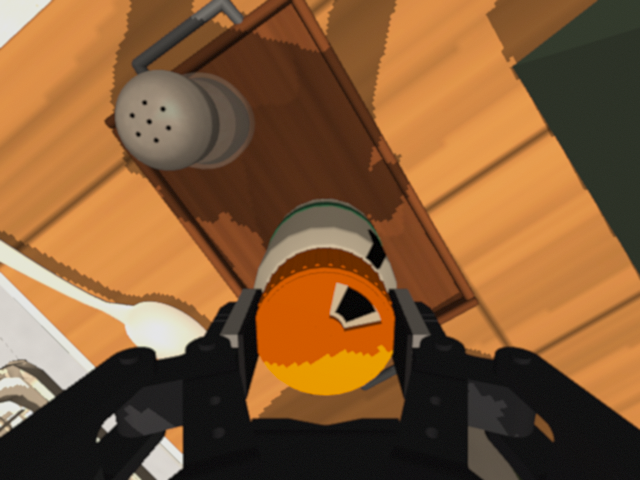

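The shaker body turned relative to the cap, and the black pour hole now shows in the window at (355,305). I'll zoom in.

Run:
```python
from h import *
d=load('w9')
cv2.imwrite('pics/w9z.png',cv2.resize(cv2.cvtColor(d['pixels'],cv2.COLOR_RGB2BGR)[220:400,250:400],None,fx=4,fy=3.3*4/4,interpolation=cv2.INTER_CUBIC) if 0 else cv2.resize(cv2.cvtColor(d['pixels'],cv2.COLOR_RGB2BGR)[260:360,290:400],None,fx=5,fy=5,interpolation=cv2.INTER_CUBIC))
X=np.array([.5155,-.4275,.156])
def A(u,v):
    b=onplane(d,u,v,.156)-X;return np.degrees(np.arctan2(b[1],b[0])),np.hypot(b[0],b[1])
g=cv2.cvtColor(d['pixels'],cv2.COLOR_RGB2HSV)[275:335,325:390]
blk=(g[...,2]<40);wh=(g[...,1]<90)&(g[...,2]>110)
c=onplane(d,326,331,.156);print(c)
for n,m in(('blk',blk),('wht',wh),('all',blk|wh)):
    vs,us=np.nonzero(m);a=[];
    for u,v in zip(us+325,vs+275):
        b=onplane(d,u,v,.156)-c;r=np.hypot(b[0],b[1])
        if .006<r<.0235:a.append(np.degrees(np.arctan2(b[1],b[0])))
    print(n,len(a),np.percentile(a,[2,50,98]),np.mean(a))
```

```text
[ 0.5164729  -0.42660753  0.156     ]
blk 666 [ 82.34744505 100.50513556 118.78487416] 100.59002275338436
wht 519 [ 69.18056119  95.9497633  132.37016992] 100.12240984035026
all 1185 [ 69.87217513 100.24005396 131.67245144] 100.38522013577702
```

View pics/w9z.png

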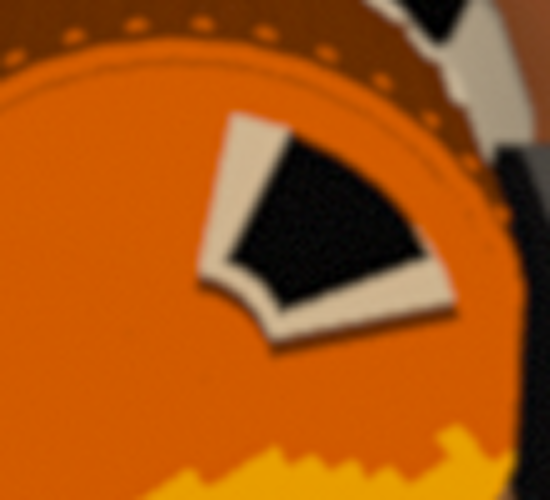

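The pour hole sits centred in the window, with mean bearings of 100.6° for the hole and 100.4° for the window. Releasing.

Call:
move_arm:
  targets: [0, 0, 0, 0, 0, 0, 0, 0, 0, 0, 0, 0, 0, 0, 0, 0, 0, 0, 0, 0, 0, 0, 0, 0, 0, 0, 0, 0, 0, 0]
  hand: 0.5

```text
time_s: 16.52
position: [0.5156, -0.4268, 0.1443]
tool_rot: [[0.813, -0.0, 0.582], [-0.582, 0.0, 0.813], [-0.0, -1.0, 0.0]]
ft_force: [0.4, 0.3, -0.4]
grip_width: 0.0641
```

Call:
move_arm:
  targets: [0, -10, 0, 0, 0, 0, 0, -30, 0, 0, 0, 0, 0, -40, 0, 0, 0, 0, 0, -40, 0, 0, 0, 0, 0, -40, 0, 0, 0, 0]

```text
time_s: 17.15
position: [0.5155, -0.4267, 0.3066]
tool_rot: [[0.813, 0.001, 0.582], [-0.582, -0.001, 0.813], [0.001, -1.0, -0.0]]
ft_force: [0.4, -0.4, 0.6]
grip_width: 0.0641
```

Run:
```python
from h import *
np.set_printoptions(precision=4,suppress=True)
d=snap('wrist','w10');print(d['state']['position'],d['state']['tool_rot'],d['state']['grip_width'],d['state']['q'],d['state']['ft_force'])
```

```text
[ 0.5155 -0.4267  0.3066] [[ 0.8134  0.0008  0.5817]
 [-0.5817 -0.0008  0.8134]
 [ 0.0011 -1.     -0.0002]] 0.06407503652335986 [ -49.7269   33.1434   44.2067    0.0033  102.5868 -104.1591] [ 0.4013 -0.4148  0.6111]
```

View pics/w10.png

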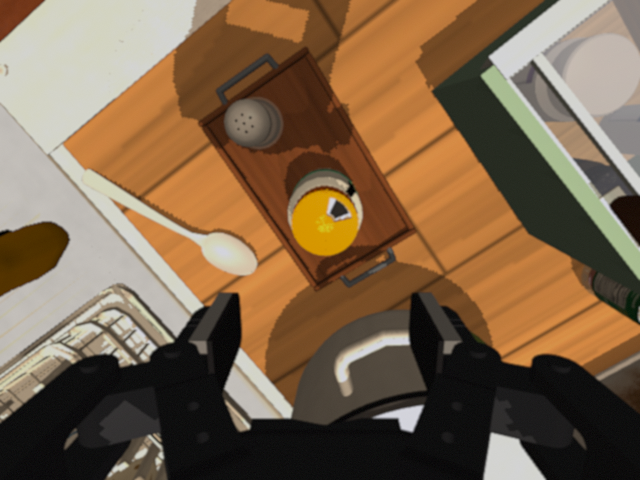

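Call:
move_arm:
  targets: [0, 0, 0, 0, -0.13, 0, 0, -10, 0, 0, -0.16, 0, 0, -10, 0, 0, -0.16, 0, 0, 0, 0, 0, -0.16, 0, 0, 0, 0, 0, -0.064, 0]
  hand: 0.2

```text
time_s: 17.82
position: [0.5156, -0.4268, 0.325]
tool_rot: [[0.998, 0.001, -0.056], [0.056, -0.001, 0.998], [0.001, -1.0, -0.001]]
ft_force: [-0.3, -0.2, -0.6]
grip_width: 0.052
```

Call:
move_arm:
  targets: [10, 0, 25, 0, 0, 0, 15, 0, 45, 0, 0, 0, 15, 0, 45, 0, 0, 0, 15, 0, 45, 0, 0, 0, 15, 0, 45, 0, 0, 0]

```text
time_s: 18.45
position: [0.5749, -0.2154, 0.325]
tool_rot: [[0.999, 0.001, -0.053], [0.053, -0.0, 0.999], [0.001, -1.0, -0.0]]
ft_force: [1.5, 0.1, -0.8]
grip_width: 0.0516
```

Call:
move_arm:
  targets: [15, 0, 45, 0, 0, 0, 15, 0, 45, 0, 0, 0, 10, 0, 23, 0, 0, 0, 0, 0, 0, 0, 0, 0, 0, 0, 0, 0, 0, 0]

```text
time_s: 19.08
position: [0.6083, -0.1034, 0.3246]
tool_rot: [[0.999, 0.0, -0.053], [0.053, -0.0, 0.999], [0.0, -1.0, -0.0]]
ft_force: [0.7, -0.3, -0.7]
grip_width: 0.0514
```

Run:
```python
from h import *
np.set_printoptions(precision=4,suppress=True)
d=snap('wrist','w11');print(d['state']['position'],d['state']['tool_rot'],d['state']['grip_width'],d['state']['q'],d['state']['ft_force'])
```

```text
[ 0.6083 -0.1034  0.3246] [[ 0.9986  0.0002 -0.0528]
 [ 0.0528 -0.0003  0.9986]
 [ 0.0002 -1.     -0.0003]] 0.05136883698702194 [ -20.6165   26.7554   52.4722   -0.0103  100.7564 -113.6478] [ 0.6661 -0.2569 -0.7387]
```

View pics/w11.png

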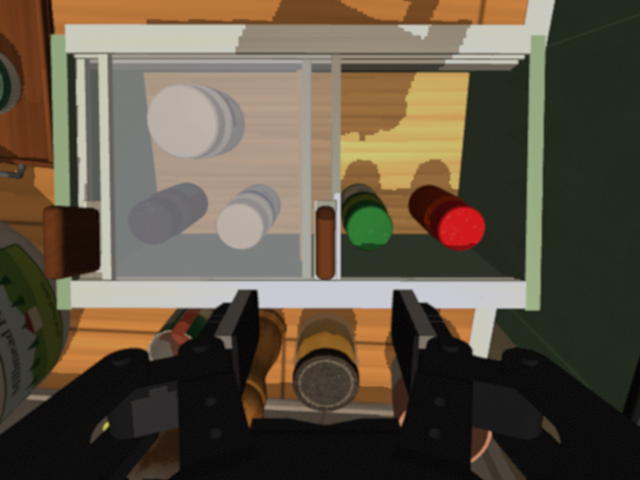

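The pull is centred between the fingers at column 325. I'll descend to z≈0.228 and grip.

Call:
move_arm:
  targets: [0, 25, 0, 0, 0, 0, 0, 35, 0, 0, 0, 0, 0, 25, 0, 0, 0, 0, 0, 11, 0, 0, 0, 0, 0, 0, 0, 0, 0, 0]

```text
time_s: 19.75
position: [0.6085, -0.104, 0.2284]
tool_rot: [[0.999, -0.0, -0.052], [0.052, 0.0, 0.999], [-0.0, -1.0, 0.0]]
ft_force: [0.1, -0.1, 0.1]
grip_width: 0.0511
```

Call:
move_arm:
  targets: [0, 0, 0, 0, 0, 0, 0, 0, 0, 0, 0, 0, 0, 0, 0, 0, 0, 0, 0, 0, 0, 0, 0, 0, 0, 0, 0, 0, 0, 0]
  hand: -1
  squeeze: 30

```text
time_s: 20.38
position: [0.6088, -0.1036, 0.2293]
tool_rot: [[0.999, 0.002, -0.053], [0.053, -0.001, 0.999], [0.002, -1.0, -0.001]]
ft_force: [-0.7, 0.3, 5.8]
grip_width: 0.0111
```

Call:
move_arm:
  targets: [0, 0, 15, 0, 0, 0, 0, 0, 30, 0, 0, 0, 0, 0, 30, 0, 0, 0, 0, 0, 30, 0, 0, 0, 0, 0, 18, 0, 0, 0]

```text
time_s: 21.0
position: [0.6024, 0.0202, 0.2292]
tool_rot: [[0.999, 0.002, -0.054], [0.054, -0.001, 0.999], [0.002, -1.0, -0.001]]
ft_force: [0.7, -1.1, 6.6]
grip_width: 0.0108
```

Call:
move_arm:
  targets: [0, 0, 4, 0, 0, 0, 0, 0, 0, 0, 0, 0, 0, 0, 0, 0, 0, 0, 0, 0, 0, 0, 0, 0, 0, 0, 0, 0, 0, 0]

```text
time_s: 21.62
position: [0.6024, 0.0208, 0.2293]
tool_rot: [[0.999, 0.002, -0.051], [0.051, -0.004, 0.999], [0.002, -1.0, -0.004]]
ft_force: [-0.1, -11.7, 6.3]
grip_width: 0.0113
```

Call:
move_arm:
  targets: [0, 0, 0, 0, 0, 0, 0, 0, 0, 0, 0, 0, 0, 0, 0, 0, 0, 0, 0, 0, 0, 0, 0, 0, 0, -30, 0, 0, 0, 0]
  hand: 0.2

```text
time_s: 22.25
position: [0.6011, 0.0235, 0.2566]
tool_rot: [[0.999, -0.005, -0.053], [0.053, 0.001, 0.999], [-0.005, -1.0, 0.001]]
ft_force: [0.4, -0.3, -0.1]
grip_width: 0.051
```

Call:
move_arm:
  targets: [0, -40, 0, 0, 0, 0, 0, -40, 0, 0, 0, 0, -20, -30, -30, 0, 0, 0, -35, 0, -40, 0, 0, 0, -35, 0, -40, 0, 0, 0]

```text
time_s: 22.88
position: [0.5168, -0.0921, 0.3684]
tool_rot: [[0.999, 0.0, -0.054], [0.054, -0.0, 0.999], [0.0, -1.0, -0.0]]
ft_force: [1.0, -0.2, -0.4]
grip_width: 0.0513
```

Call:
move_arm:
  targets: [-30, 0, -40, 0, 0, 0, -20, 0, -20, 0, 0, 0, 0, 0, 0, 0, 0, 0, 0, 0, 0, 0, 0, 0, 0, 0, 0, 0, 0, 0]

```text
time_s: 23.5
position: [0.4716, -0.1531, 0.3682]
tool_rot: [[0.999, -0.0, -0.055], [0.055, 0.0, 0.999], [-0.0, -1.0, 0.0]]
ft_force: [-0.1, -0.8, -0.2]
grip_width: 0.0512
```

Run:
```python
from h import *
np.set_printoptions(precision=4,suppress=True)
d=snap('wrist','w12');print(d['state']['time_s'],d['state']['position'],d['state']['q'],d['state']['ft_force'])
t=snap('top','top12')
z=lambda a:cv2.resize(cv2.cvtColor(a['pixels'],cv2.COLOR_RGB2BGR)[190:340,180:450],None,fx=2.96,fy=1.98*1.0,interpolation=cv2.INTER_CUBIC)
cv2.imwrite('pics/cmp12.png',cv2.vconcat([z(load('top0')),z(t)]))
```

```text
23.5 [ 0.4716 -0.1531  0.3682] [ -31.6979   12.6866   66.6646    0.0096  100.6622 -124.826 ] [-0.1102 -0.7989 -0.16  ]
```

View pics/w12.png

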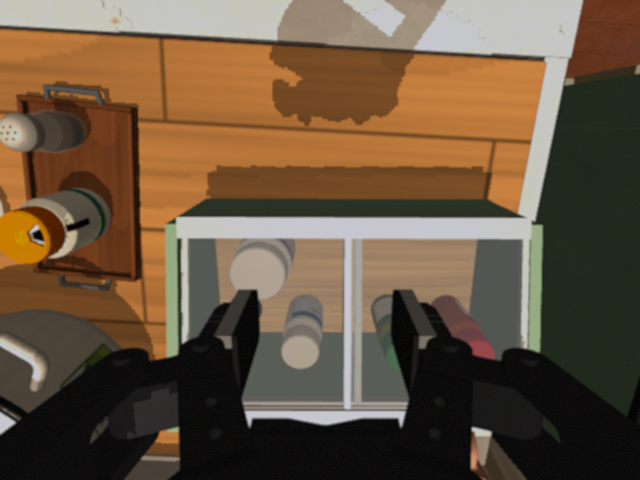

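View pics/cmp12.png

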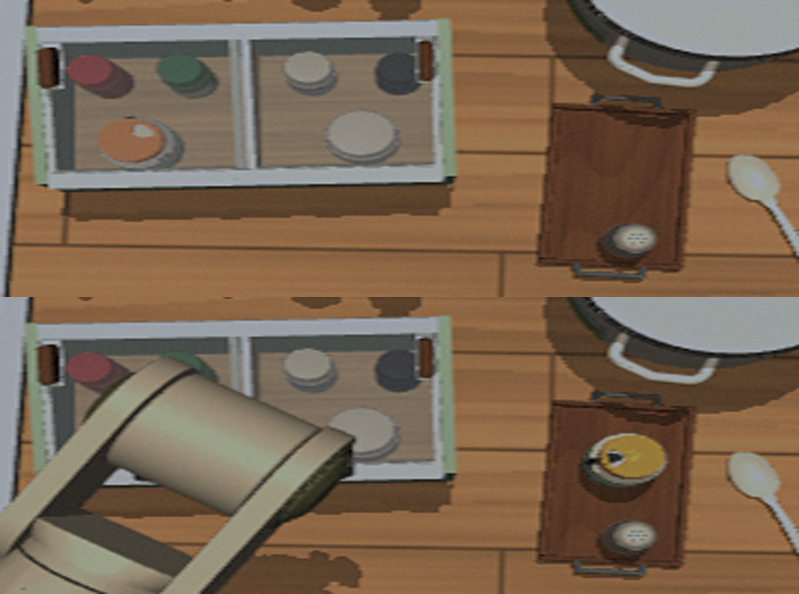

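Both pulls are back at their starting pixels, and the shaker stands in the tray with the hole showing. One last numeric check, then I'll hand in.

Run:
```python
from h import *
np.set_printoptions(precision=4,suppress=True)
d=load('w10')
h=cv2.cvtColor(d['pixels'],cv2.COLOR_RGB2HSV);m=((h[...,0]<28)&(h[...,1]>190)&(h[...,2]>190)).astype(np.uint8);k=np.zeros_like(m);k[170:265,270:375]=m[170:265,270:375]
c=max(cv2.findContours(k,0,2)[0],key=cv2.contourArea);e=cv2.fitEllipse(cv2.convexHull(c));X=onplane(d,*e[0],.156);print('cap',X,pt(d,315,235))
g=h[190:230,315:365];B=(g[...,2]<60);W=(g[...,1]<70)&(g[...,2]>120)
for n,M in(('blk',B),('wht',W)):
    a=[]
    for v,u in zip(*np.nonzero(M)):
        b=onplane(d,u+315,v+190,.156)-X
        if .007<np.hypot(b[0],b[1])<.021:a.append(np.degrees(np.arctan2(b[1],b[0])))
    print(n,len(a),np.percentile(a,[3,50,97]))
a,b=load('top0')['pixels'].astype(int),load('top12')['pixels'].astype(int)
for n,(u0,u1,v0,v1) in dict(L=(188,206,208,240),R=(316,334,205,240)).items():print(n,np.abs(a-b)[v0:v1,u0:u1].mean())
env.close_job();print(env.observe()['time_s'])
```

```text
cap [ 0.5173 -0.4269  0.156 ] [ 0.5208 -0.4382  0.1565]
blk 124 [ 83.5699  98.7057 113.7544]
wht 153 [ 68.7028 119.4873 132.7046]
L 2.3628472222222223
R 2.177248677248677
the job is handed in; nothing more can be done
the job is handed in; nothing more can be done
```

The shaker is standing upright in the tray with its cap set to the pour hole and both case doors shut. I handed the job in at about 23.6 s; the hand-in gives no verdict. To get there I slid the left door fully open, lifted the shaker out by its cap and set it in the tray. I then turned the cap counterclockwise by 0.95 rad, released it, and slid the door shut against its stop.

- **Shaker:** after release, the cap's centre was at about (0.517, -0.427) m, roughly 28 mm behind the tray's centre. The cap top was at z = 0.156 m, which fits a shaker standing on the tray floor.
- **Cap:** the black pour hole spans bearings of about 84° to 114° inside a window of about 69° to 133°, so it lies fully within the window and is centred to about 2°. In that last view the white pixels' median bearing was lopsided at 119°, probably from glare and a crude colour mask. In the closer view before release, hole and window agreed to 0.2°.
- **Doors:** the left pull stopped at y = 0.0208 m, the same reading as when first gripped, and the top-camera patches around both pulls match the starting picture.
- **Other things:** in the final pictures, the salt shaker, the spoon and the case jars that could be seen look unmoved. I didn't measure them individually, the arm partly hid the green jar in the last top view, and I didn't re-check the things behind the case at the end.

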